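Plug the test port

TASK

Screw the loose pipe plug into the upright test port: set it on the mouth, back it off (counter-clockwise seen from above) until you feel it drop into the thread start, then run it in clockwise until its flange sits fully home on the rim, and let go. Work gently by feel: never force the plug against the port, or the thread is crossed, and do not overtighten it at the end.

Things in the scene. Friction and masses are not known exactly. Their poses are not given: they have to be found in the camera images.
- plug_head (a point): Centre of the plug's square head, 26 x 26 mm, 28 mm tall (14 mm above and below this point), x and y square to its flats, z up the plug's axis. Below the head a round flange, 70 mm across, 6 mm thick, its underside 20 mm below this point. The plug is one piece of steel, about 400 g, standing upright on its nose at the start.
- plug_lugs (a point): On the plug's axis, level with the middle of its four thread lugs, 30 mm below the head centre. Lugs 90 degrees apart, on the diagonals of the head, 3.5 mm tall, 6.6 mm wide, 54 mm across their tips, pitched to the thread; core between them 44 mm across.
- plug: The loose pipe plug; its origin is the centre of the underside of its nose, 43 mm below the head centre, z up. The nose is 34 mm across at the tip and tapers out to 44 mm in the first 5 mm.
- port: The fixed upright steel test port: a stub 76 mm across and 70 mm high on a bolted square foot 90 mm wide; origin at the centre of its underside. Bore 56 mm, crests of the inner thread 46 mm across, so 1 mm radial play for the plug. Over 55 N between plug and port before the flange is nearly down is forcing it; over 150 N at the end is overtightening.
- port_rim (a point): Centre of the port's mouth, level with its rim, z up. The head centre stands above it: 29 to 33 mm when the lugs rest on top of the thread; 23.5 to 26 mm when they have dropped into the thread starts; 20 mm when the flange is home on the rim.
- port_starts (a point): On the port's axis, 5.5 mm below the rim. Four thread starts, 28 degree openings 90 degrees apart, at an UNKNOWN angle not given by any pose. Between them the thread's top is a ramp that rises 2.5 mm counter-clockwise over 54 degrees, up to an opening; its low end meets an 8 degree wide wall that stops clockwise turning. In the opening lugs have 12 degrees of play, then a wall.
- port_seat (a point): On the port's axis, 10 mm below the rim: level of the lugs when home. Right-hand thread, 6 mm down per radian clockwise, 1.2 mm axial play. From the start 35 to 60 degrees clockwise bring the flange onto the rim; the thread ends in a hard stop some 17 degrees later.

How it is judged:
By the outcome, as a careful person would: the job done as asked, in the order asked, and still so for the second after the job is handed in, with the robot touching nothing.
It also fails if it takes over 58 s, if anything falls off the work surface, if the arm or the gripper's body presses on something with over 40 N, if the wrist force passes 120 N, or if a joint passes its speed limit or range.

ROBOT

A 6-joint arm with a two-finger parallel gripper is mounted at the origin on the work surface; the furniture and walls round the work are solid. World frame = base frame: x ahead of the robot, y to its left, z up, the work surface at z = 0. Lengths are in mm, angles in rad, forces in N, time in s.
With the tool pointing down it reaches from about 350 to 775 mm from the base axis. Payload 5.5 kg.
Tool frame: the origin (TCP) lies between the finger pads; the fingertips stand 17 mm ahead of it and the grasp point (between the pads) lies 2 mm behind it; z points along the fingers, y is the direction in which the jaws open and shut (so a half turn about z gives the same grasp; the last joint's range is limited). The gripper opens to 85 mm and grips with 20 to 120 N. Pads are 22 mm wide; open, the fingers measure 114 mm over their backs; the gripper's body (76 mm by 85 mm) begins 54 mm behind the grasp point. The pads swing forward as they close: fully open they stand 13 mm farther back than shut.
Start: joints at [-1.291, 0.313, 0.046, 1.304, 0, 1.431], TCP at [234.357, -525.116, 248.323] pointing down, gripper open.
Joint ranges: [-2.76, 2.76], [-0.86, 1.69], [-1.03, 1.26], [-2.2, 2.34], [-1.47, 1.5], [-3.14, 3.14]. Speed limits (rad/s): [2.57, 2.57, 3.14, 3.14, 3.14, 3.14].

INTERFACE

Orientations are given as [roll, pitch, yaw] about the fixed x, y, z axes, in that order (R = Rz(yaw) Ry(pitch) Rx(roll)).
In Python, from rig import robot gives the robot as it stands.
- The arm moves only by the tool apply_moves, never from a script. Its argument "deltas" is a list of rows, each an object with "offset": the shift along the world's x, y, z in cm, a list of three; "dr": the turn, a rotation vector about the world's x, y, z in rad, a list of three; "hand": the closure, from -1 (fully open) to 1 (shut), so that 0 is half open. In form: [{"offset": [x, y, z], "dr": [rx, ry, rz], "hand": hand}, ...]. A call has 1 to 12 rows; each row shifts and turns the commanded pose from where the row before left it; what a row does not reach is not made up. A row lasts 1/12 s, in which the tool goes at most 41.7 mm and 7.16 degrees, less where a joint would pass 70% of its speed; a pose out of reach is approached as far as the arm can. A call is refused whole if a number of a shift passes 4.17 or a number of a turn 0.125, either way. A call with a gripper value outside its range is refused whole. The fingers move at their own pace and stop on an object; "newtons" is the grip in N (left out, the last holds). Time passes only in rows, so rows that do not move let the fingers close. It gives the time, the measured TCP pose, the force and the opening at its end, in the units of the state.
- robot.state(): the state, without advancing time (a new reading comes with each control period).
- robot.grab_frame(name): name is "scene" or "top" or "wrist"; returns a dict with "pixels" (480x640x3 uint8, blue, green, red), "camera_matrix" (3x3 intrinsics, pixels), "pose" (4x4, takes a point from camera to world coordinates). Camera axes: x right, y down, z forward; pixel columns grow to the right and rows downward; lengths in mm; the calibration is good to about 2 mm. A picture is of the moment at which its call begins. There is no depth.
- robot.job_done(): hands the job in, once; it reports no verdict.
Trained networks look in the newest picture that a camera, given by its name, has taken for a name from the list of things; names that differ only in an ending like _2 or _b are one class to them, and where a whole thing is asked for, a point or a joint stands for the part that bears it (a point fixed in the world has none). Each returns a list of dicts, best first, with "score" (0 to 1); they miss things now and then, are a little off and sometimes report something else, mostly with a low value. They report only what shows in the picture. A call takes as long as a camera call.
- robot.look_for(camera, label): "rect" ([left, top, width, height] in pixels, round what is visible of it).
The state is a dict: "t": time; "qpos": joint angles; "joint_vel": joint speeds; "tau": joint torques, N m; "eef_pos": TCP position; "eef_rot": TCP orientation; "contact_force": force on the tool from outside, world axes, zero at the start; "ft_torque": the same for the moment, N m; "finger_gap": finger opening in mm.
Only numpy, scipy, OpenCV 4.12 (cv2) and the standard library are available. Lean on these libraries where they do the work, as an engineer would, in place of code of your own. Each camera call takes 0.05 s, during which the arm holds its last target.

## Working session

There is one attempt and no reset: what is moved stays moved. The work goes in short steps, Python scripts to look and compute and a tool call to move; the robot and the scene stay as the last step left them, time stands still between calls to the robot, and variables do not carry over. Pictures are saved under pics/ and viewed, and the job is handed in when it is done.

Besides the shell and the picture viewer there is one more tool, called after "Emit:" in YAML: its name, and indented under it one key for each argument. apply_moves: Moves the arm, as the interface text tells. Its arguments: {"type":"object","properties":{"deltas":{"type":"array","items":{"type":"object","properties":{"offset":{"type":"array","items":{"type":"number"}},"dr":{"type":"array","items":{"type":"number"}},"hand":{"type":"number"}}}},"newtons":{"type":"number"}},"required":["deltas"]}

```bash
ls; mkdir -p pics
cat > h.py <<'E'
from rig import robot
import numpy as np, cv2
def proj(f,P):
    T=np.linalg.inv(f["pose"]);p=T[:3,:3]@np.array(P,float)+T[:3,3];q=f["camera_matrix"]@p;return q[:2]/q[2]
def ray(f,u,v,z):
    d=f["pose"][:3,:3]@np.linalg.inv(f["camera_matrix"])@np.array([u,v,1.]);o=f["pose"][:3,3];return o+d*(z-o[2])/d[2]
E
python3 - <<'E'
from h import *
print(robot.state())
for c in ["scene","top","wrist"]:
    f=robot.grab_frame(c); cv2.imwrite(f"pics/{c}0.png",f["pixels"]); print(c,f["camera_matrix"].tolist(),np.round(f["pose"],3).tolist())
    if c!="wrist":
        for n in ["plug_head","plug","port","port_rim"]:
            print(n,robot.look_for(c,n)[:3])
print(robot.state()["t"])
E
```

```text
pics
{'t': 0.0, 'qpos': array([-1.29059085e+00,  3.14022635e-01,  4.49856914e-02,  1.30360438e+00,
       -6.53373757e-06,  1.43121294e+00]), 'joint_vel': array([ 0.00073094,  0.00102463, -0.00167636,  0.00143522, -0.00199972,
        0.00013085]), 'tau': array([ 2.74683218e-03, -4.80626678e+01,  2.98533726e+01,  1.91888673e-02,
        6.96266102e-05, -1.28440294e-05]), 'eef_pos': array([ 234.21588441, -524.61167987,  247.39894213]), 'eef_rot': array([-3.13976469e+00, -2.50224922e-04,  4.19788637e-01]), 'contact_force': array([-0.31758808,  0.34026509, -0.25841672]), 'ft_torque': array([-0.01862524, -0.0250663 , -0.02195546]), 'finger_gap': 85.04889213943089}
scene [[585.8460725116574, 0.0, 317.2587657193673], [0.0, 585.8460725116574, 244.3413039230121], [0.0, 0.0, 1.0]] [[0.989, 0.067, -0.135, 577.801], [0.15, -0.498, 0.854, -463.907], [-0.01, -0.865, -0.502, 503.395], [0.0, 0.0, 0.0, 1.0]]
plug_head [{'rect': [328.8, 231.2, 46.6, 41.6], 'score': 0.62}]
plug [{'rect': [327.8, 227.4, 45.0, 44.5], 'score': 0.82}]
port [{'rect': [281.3, 267.8, 69.5, 77.2], 'score': 0.88}]
port_rim [{'rect': [283.7, 269.2, 69.2, 76.2], 'score': 0.81}]
top [[457.8651780165856, 0.0, 318.0986604095352], [0.0, 457.8651780165856, 244.30413264184602], [0.0, 0.0, 1.0]] [[0.025, -0.997, 0.068, 407.617], [-0.999, -0.023, 0.025, 250.69], [-0.023, -0.068, -0.997, 909.702], [0.0, 0.0, 0.0, 1.0]]
plug_head [{'rect': [271.9, 208.7, 36.0, 37.0], 'score': 0.74}]
plug [{'rect': [342.4, 218.0, 54.2, 53.2], 'score': 0.63}, {'rect': [271.2, 206.8, 40.3, 38.3], 'score': 0.62}]
port [{'rect': [342.8, 217.2, 51.0, 55.7], 'score': 0.95}]
port_rim [{'rect': [340.1, 219.5, 54.6, 52.9], 'score': 0.79}]
wrist [[369.158649597273, 0.0, 319.9117153260194], [0.0, 369.158649597273, 238.90813325759098], [0.0, 0.0, 1.0]] [[0.407, -0.879, -0.248, 298.193], [-0.913, -0.391, -0.112, -495.936], [0.001, 0.273, -0.962, 373.151], [0.0, 0.0, 0.0, 1.0]]
0.55
```

Run:
```python
import cv2
a=cv2.imread("pics/scene0.png")
cv2.imwrite("pics/scene0c.png",cv2.resize(a[190:370,220:460],None,fx=3.3,fy=3.3,interpolation=cv2.INTER_CUBIC))
a=cv2.imread("pics/top0.png")
cv2.imwrite("pics/top0c.png",cv2.resize(a[180:310,240:413],None,fx=4.5,fy=4.5,interpolation=cv2.INTER_CUBIC))
```

```text
(no output)
```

View pics/scene0.png

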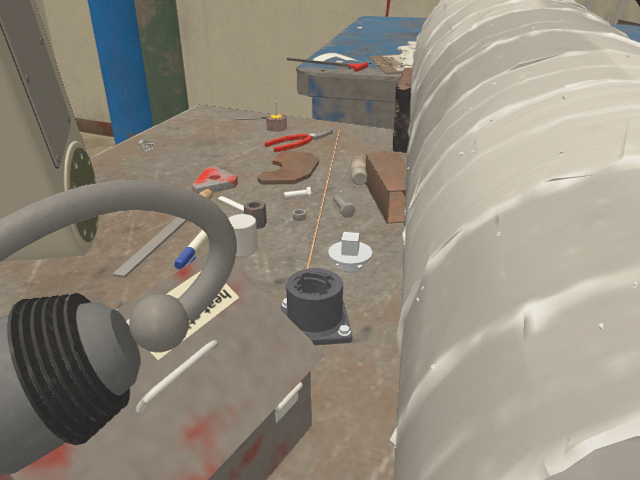

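View pics/top0.png

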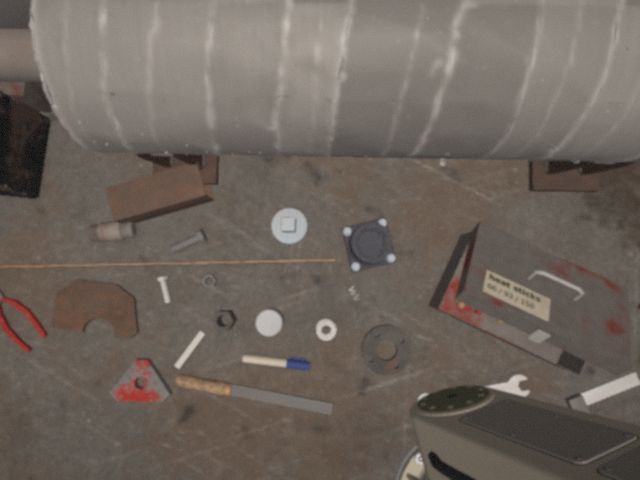

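```bash
ls pics
```

```text
scene0.png
scene0c.png
top0.png
top0c.png
wrist0.png
```

View pics/scene0c.png

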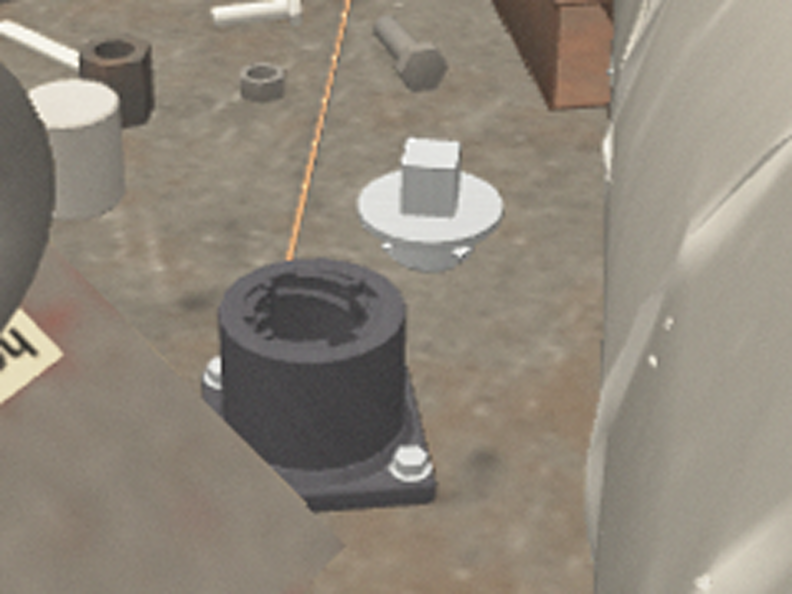

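View pics/top0c.png

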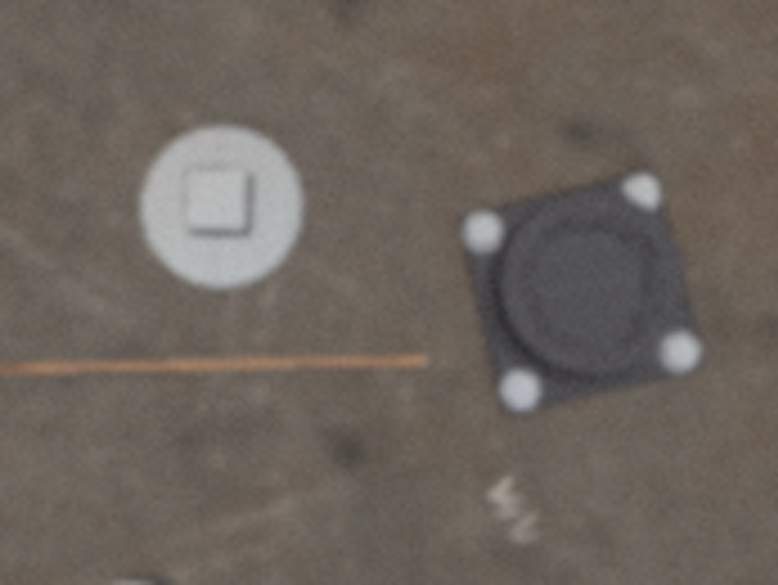

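View pics/wrist0.png

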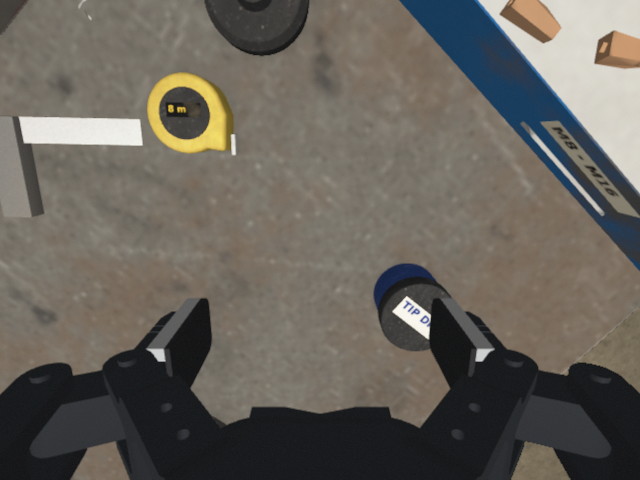

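Run:
```python
from h import *
import pickle
def F(c):
    f=robot.grab_frame(c); return f
s=F("scene"); t=F("top")
pickle.dump((s,t),open("cams.pkl","wb"))
g=cv2.cvtColor(t["pixels"],cv2.COLOR_BGR2GRAY).astype(np.float32)
# plug flange: bright threshold
r=g[200:255,262:318]; m=(r>140).astype(np.uint8)
n,l,st,c=cv2.connectedComponentsWithStats(m); i=1+st[1:,4].argmax(); print("flange",c[i]+[262,200],st[i])
fc=c[i]+[262,200]
print("flange pos z29",ray(t,*fc,29))
print("head top", ray(t,240+216/4.5,180+201/4.5,57))
# scene flange
g=cv2.cvtColor(s["pixels"],cv2.COLOR_BGR2GRAY)
# rim ellipse top crop guess
print("rim", ray(t,240+581/4.5,180+288/4.5,70))
bolts=np.array([(482,230),(642,190),(682,352),(520,390)])/4.5+[240,180]
B=np.array([ray(t,*b,15) for b in bolts]);print("bolts",B, B.mean(0))
# scene projections
for P in [ray(t,*fc,29),B.mean(0)*[1,1,0]+[0,0,70]]: print(P,proj(s,P))
```

```text
flange [288.71910112 225.52093973] [  9   8  36  36 979]
flange pos z29 [502.47417521 330.31653986  29.        ]
head top [501.03805643 329.18281266  57.        ]
rim [467.30291969 177.9451853   70.        ]
bolts [[495.53238156 216.63022269  15.        ]
 [514.59243517 147.42918736  15.        ]
 [444.46159594 129.0942129   15.        ]
 [426.32332895 198.7667686   15.        ]] [470.2274354  172.98009789  15.        ]
[502.47417521 330.31653986  29.        ] [348.61966941 250.34565555]
[470.2274354  172.98009789  70.        ] [312.49050104 282.27619838]
```

Emit:
apply_moves:
  deltas:
    - {"offset":[0.6,3.2,0],"dr":[0,0,0],"hand":-1}
    - {"offset":[0.6,3.2,0],"dr":[0,0,0],"hand":-1}
    - {"offset":[0.6,3.2,0],"dr":[0,0,0],"hand":-1}

```text
t: 0.9
eef_pos: [252.2, -428.2, 247.9]
eef_rot: [-3.141, -0.0, 0.419]
contact_force: [1.5, 0.0, -0.5]
finger_gap: 85.7
```

Run:
```python
from h import *
a=robot.grab_frame("scene")["pixels"];b=robot.grab_frame("top")["pixels"]
cv2.imwrite("pics/c1.png",np.hstack([cv2.resize(a,(400,300)),cv2.resize(b,(400,300))]))
```

```text
(no output)
```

View pics/c1.png

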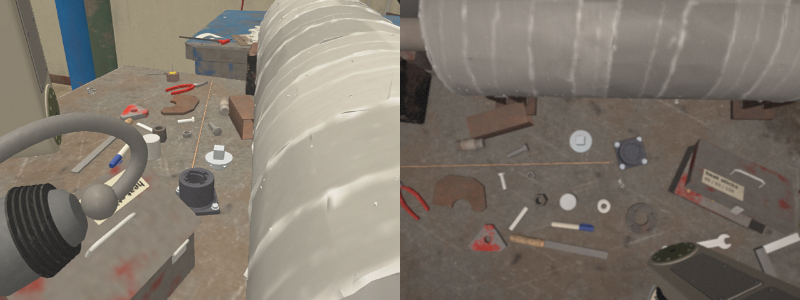

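Run:
```python
from h import *
f=robot.grab_frame("wrist")
cv2.imwrite("pics/w1.png",f["pixels"]);print(np.round(f["pose"],3).tolist())
```

```text
[[0.41, -0.878, -0.248, 316.402], [-0.912, -0.395, -0.11, -395.585], [-0.001, 0.272, -0.962, 373.371], [0.0, 0.0, 0.0, 1.0]]
```

View pics/w1.png

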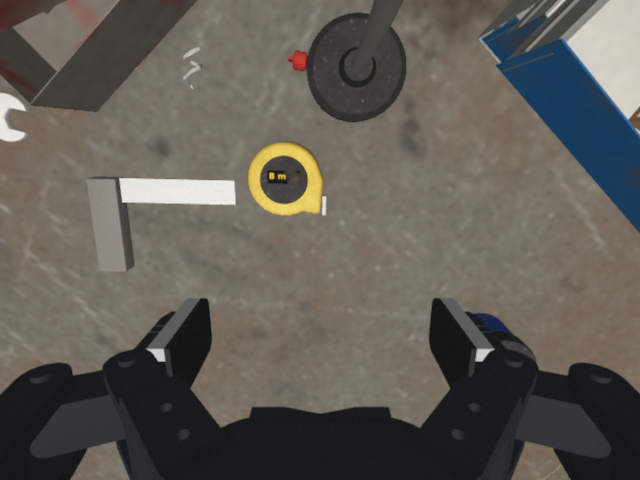

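Emit:
apply_moves:
  deltas:
    - {"offset":[0,3.6,0],"dr":[0,0,0.12],"hand":-1}
    - {"offset":[0,3.6,0],"dr":[0,0,0.12],"hand":-1}
    - {"offset":[0,3.6,0],"dr":[0,0,0.12],"hand":-1}
    - {"offset":[0,3.6,0],"dr":[0,0,0.12],"hand":-1}
    - {"offset":[0.5,3.6,0],"dr":[0,0,0.12],"hand":-1}
    - {"offset":[2.0,3.0,0],"dr":[0,0,0.12],"hand":-1}
    - {"offset":[2.0,3.0,0],"dr":[0,0,0.12],"hand":-1}
    - {"offset":[2.0,3.0,0],"dr":[0,0,0.12],"hand":-1}
    - {"offset":[2.0,3.0,0],"dr":[0,0,0.12],"hand":-1}
    - {"offset":[1.5,3.2,0],"dr":[0,0,0.12],"hand":-1}
    - {"offset":[1.5,3.2,0],"dr":[0,0,0.12],"hand":-1}
    - {"offset":[1.5,3.2,0],"dr":[0,0,0.12],"hand":-1}

```text
t: 2.05
eef_pos: [384.0, -32.1, 248.9]
eef_rot: [3.14, 0.001, 1.865]
contact_force: [-0.1, -1.3, -1.2]
finger_gap: 85.5
```

Emit:
apply_moves:
  deltas:
    - {"offset":[1.4,3.45,0],"dr":[0,0,0.12],"hand":-1}
    - {"offset":[1.4,3.45,0],"dr":[0,0,0.12],"hand":-1}
    - {"offset":[1.4,3.45,0],"dr":[0,0,0.12],"hand":-1}
    - {"offset":[1.4,3.45,0],"dr":[0,0,0.12],"hand":-1}
    - {"offset":[1.4,3.45,0],"dr":[0,0,0.12],"hand":-1}
    - {"offset":[1.0,3.45,0],"dr":[0,0,0.12],"hand":-1}
    - {"offset":[0,0,0],"dr":[0,0,0.12],"hand":-1}
    - {"offset":[0,0,0],"dr":[0,0,0.12],"hand":-1}
    - {"offset":[0,0,0],"dr":[0,0,0.12],"hand":-1}
    - {"offset":[0,0,0],"dr":[0,0,0.12],"hand":-1}
    - {"offset":[0,0,0],"dr":[0,0,0.06],"hand":-1}

```text
t: 2.97
eef_pos: [463.7, 173.8, 248.3]
eef_rot: [3.142, 0.001, 3.125]
contact_force: [0.1, 0.6, 0.7]
finger_gap: 85.1
```

Run:
```python
from h import *
import pickle
f=robot.grab_frame("wrist");pickle.dump(f,open("w2.pkl","wb"))
cv2.imwrite("pics/w2.png",f["pixels"]);print(np.round(f["pose"],3).tolist(),robot.state()["eef_pos"],robot.state()["eef_rot"])
print(robot.look_for("wrist","port_rim")[:2],robot.look_for("wrist","port")[:2])
print(proj(f,[467,178,70]),proj(f,[470,173,70]))
cv2.imwrite("pics/s2.png",robot.grab_frame("scene")["pixels"])
```

```text
[[0.017, 0.961, 0.275, 394.827], [1.0, -0.016, -0.006, 175.876], [-0.001, 0.275, -0.961, 373.11], [0.0, 0.0, 0.0, 1.0]] [463.64767469 173.7489775  248.32642967] [3.14155252e+00 8.49637169e-04 3.12549288e+00]
[{'rect': [259.6, 160.8, 109.5, 110.9], 'score': 0.67}] [{'rect': [265.9, 158.1, 105.9, 114.7], 'score': 0.64}]
[324.21180649 222.11478501] [318.34685318 225.66610132]
```

View pics/w2.png

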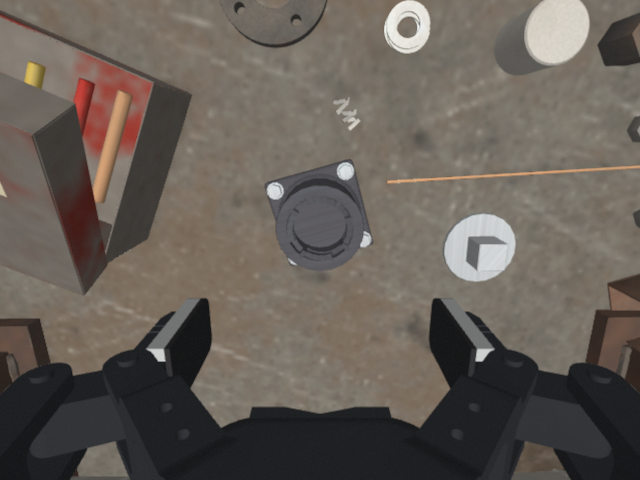

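View pics/s2.png

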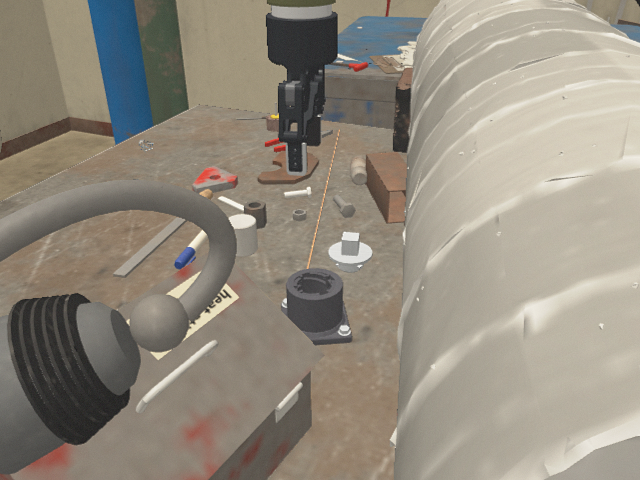

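Run:
```python
from h import *
import pickle
f=pickle.load(open("w2.pkl","rb"));a=f["pixels"]
c=cv2.resize(a[155:280,250:390],None,fx=5,fy=5,interpolation=cv2.INTER_CUBIC)
c=cv2.convertScaleAbs(c,alpha=2.0,beta=-60)
cv2.imwrite("pics/w2p.png",c)
c=cv2.resize(a[205:290,435:525],None,fx=7,fy=7,interpolation=cv2.INTER_CUBIC)
cv2.imwrite("pics/w2q.png",c)
```

```text
(no output)
```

View pics/w2p.png

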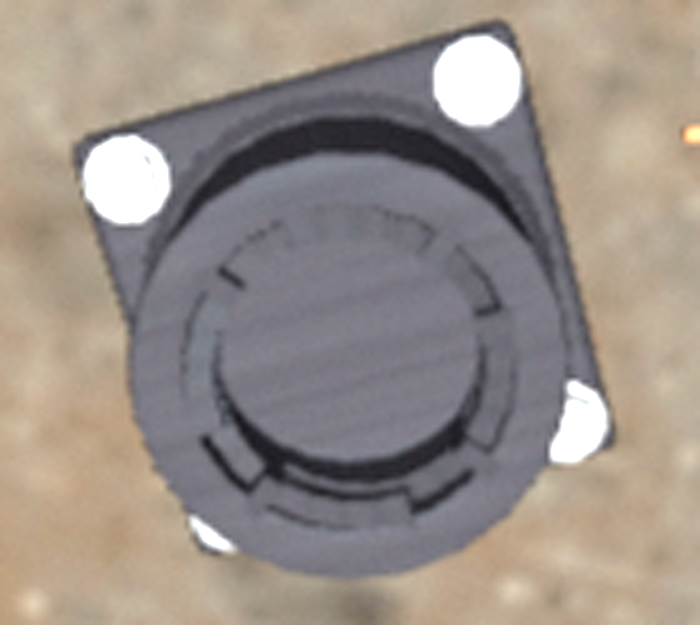

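View pics/w2q.png

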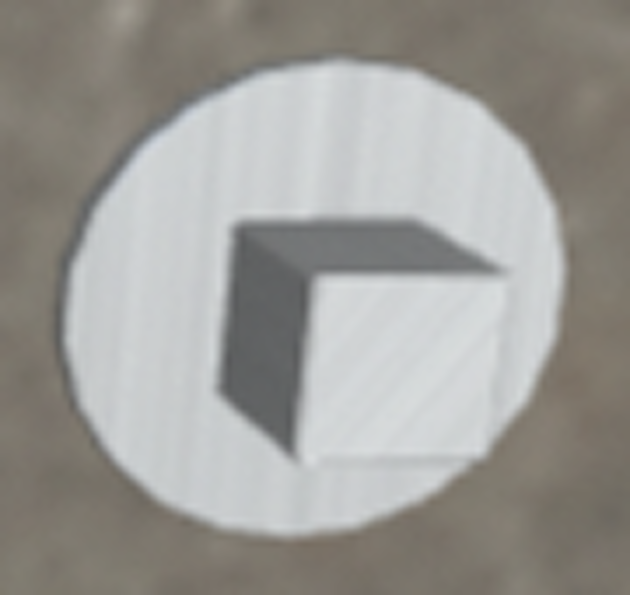

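```bash
cat > fit.py <<'E'
from h import *
from scipy.optimize import least_squares
def circ(f,pts,z,R):
    W=np.array([ray(f,u,v,z)[:2] for u,v in pts])
    r=least_squares(lambda c:np.hypot(*(W-c).T)-R,W.mean(0)); return r.x,np.round(r.fun,1)
E
python3 - <<'E'
from fit import *
import pickle
f=pickle.load(open("w2.pkl","rb"))
rim=np.array([(128,370),(566,350),(350,576),(545,455),(150,455),(510,250),(180,250),(250,180),(440,180),(250,552),(450,552)])/5+[250,155]
c,res=circ(f,rim,70,38);print("rim",c,res)
W=np.array([ray(f,u,v,70)[:2] for u,v in rim]);
print(cv2.fitEllipse(W.astype(np.float32)))
hc=np.array([(314,272),(507,272),(488,458),(300,462)])/7+[435,205]
H=np.array([ray(f,u,v,57)[:2] for u,v in hc]);print("head",H.mean(0),[np.linalg.norm(H[i]-H[i-1]) for i in range(4)])
for i in range(4):
    d=H[(i+1)%4]-H[i]; print(np.degrees(np.arctan2(d[1],d[0])))
fl=np.array([(62,300),(568,270),(335,58),(285,535),(540,390),(90,190),(500,115),(110,440)])/7+[435,205]
print("fl",circ(f,fl[[1,2,3,4,6]],29,35))
# polar unwrap of port
for zz in (64.5,):
  out=np.zeros((120,720,3),np.uint8)
  mx=np.zeros((120,720),np.float32);my=mx.copy()
  for i,r in enumerate(np.linspace(32,20,120)):
    for j in range(720):
      a=np.radians(j/2); u=proj(f,[c[0]+r*np.cos(a),c[1]+r*np.sin(a),zz]); mx[i,j],my[i,j]=u
  o=cv2.remap(f["pixels"],mx,my,cv2.INTER_CUBIC)
  o=cv2.resize(cv2.convertScaleAbs(o,alpha=2,beta=-60),(720,300))
  for k in range(0,720,60): cv2.line(o,(k,290),(k,300),(0,255,255),1); cv2.putText(o,str(k//2),(k,280),0,.35,(0,255,255))
  cv2.imwrite("pics/polar.png",o)
E
```

```text
rim [473.97137566 173.81565983] [-0.9 -0.7 -1.8 -1.2 -1.4 -3.3 -2.8 -1.  -1.3 -2.  -1.6]
((474.07525634765625, 173.83596801757812), (72.1462173461914, 73.43818664550781), 161.70401000976562)
head [505.38670278 329.59521124] [np.float64(25.912316206966825), np.float64(24.631835280359482), np.float64(25.345807652831116), np.float64(24.44181975279106)]
89.04653630517289
1.4403507464616412
-89.6447967252661
-178.17733142938303
fl (array([505.67196126, 330.17350763]), array([-0.2,  0. , -0.3,  0.4, -0.2]))
```

View pics/polar.png

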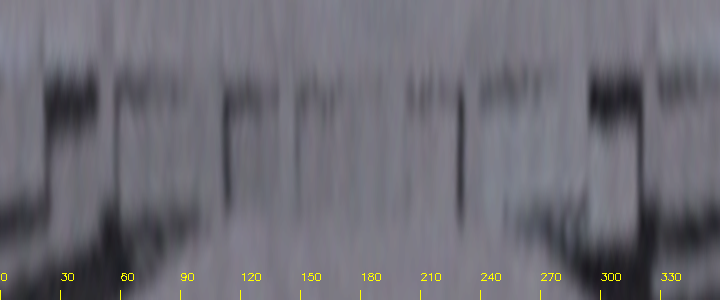

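Emit:
apply_moves:
  deltas:
    - {"offset":[0.5,0,0],"dr":[0,0,-0.12],"hand":-1}
    - {"offset":[0.5,0,0],"dr":[0,0,-0.12],"hand":-1}
    - {"offset":[0,0,0],"dr":[0,0,-0.12],"hand":-1}
    - {"offset":[0,0,0],"dr":[0,0,-0.12],"hand":-1}
    - {"offset":[0,0,0],"dr":[0,0,-0.12],"hand":-1}
    - {"offset":[0,0,0],"dr":[0,0,-0.12],"hand":-1}
    - {"offset":[0,0,0],"dr":[0,0,-0.12],"hand":-1}
    - {"offset":[0,0,0],"dr":[0,0,-0.12],"hand":-1}
    - {"offset":[0,0,0],"dr":[0,0,-0.12],"hand":-1}
    - {"offset":[0,0,0],"dr":[0,0,-0.12],"hand":-1}
    - {"offset":[0,0,0],"dr":[0,0,-0.12],"hand":-1}
    - {"offset":[0,0,0],"dr":[0,0,-0.12],"hand":-1}

```text
t: 4.17
eef_pos: [472.8, 173.7, 248.4]
eef_rot: [3.141, 0.0, 1.672]
contact_force: [0.3, -0.3, 0.2]
finger_gap: 85.5
```

```bash
cat >> fit.py <<'E'
def edgefit(f,c,z,R,w=4.,n=180,sign=0,it=4,ang=None,ret=False):
    g=cv2.GaussianBlur(cv2.cvtColor(f["pixels"],cv2.COLOR_BGR2GRAY),(0,0),1.0).astype(np.float32)
    p=np.array([c[0],c[1],R],float)
    A=np.linspace(0,2*np.pi,n,endpoint=False) if ang is None else np.radians(ang)
    rr=np.arange(-w,w,.1)
    for k in range(it):
        W=[]
        for a in A:
            P=[proj(f,[p[0]+(p[2]+d)*np.cos(a),p[1]+(p[2]+d)*np.sin(a),z]) for d in rr]
            P=np.array(P,np.float32)
            v=cv2.remap(g,P[None,:,0],P[None,:,1],cv2.INTER_CUBIC)[0]
            d=np.gradient(v); d=cv2.GaussianBlur(d[None],(0,0),4)[0]
            s=np.abs(d) if sign==0 else sign*d
            i=s[10:-10].argmax()+10; W.append((p[0]+(p[2]+rr[i])*np.cos(a),p[1]+(p[2]+rr[i])*np.sin(a)))
        W=np.array(W)
        r=least_squares(lambda q:np.hypot(*(W-q[:2]).T)-q[2],p,loss="soft_l1",f_scale=.2); p=r.x; w2=w
    return p,np.median(np.abs(np.hypot(*(W-p[:2]).T)-p[2]))
E
python3 - <<'E'
from fit import *
import pickle
f0=pickle.load(open("w2.pkl","rb"))
f=robot.grab_frame("wrist");pickle.dump(f,open("w3.pkl","wb"));s=robot.state();print(s["eef_pos"],s["eef_rot"],s["t"])
cv2.imwrite("pics/w3.png",f["pixels"])
for q in (f0,f):
    print("rim",edgefit(q,(472,174),70,38,w=3.5), "bore",edgefit(q,(472,174),70,28,w=3))
print(edgefit(f0,(505.5,330),29,35,w=3))
t=pickle.load(open("cams.pkl","rb"))[1]
print("top",edgefit(t,(470,174),70,38,w=4),edgefit(t,(502.4,330),29,35,w=4))
E
```

```text
[472.76354088 173.70066041 248.38069672] [3.14115877e+00 2.16872054e-05 1.66662848e+00] 4.2167
rim (array([473.14585456, 173.70357344,  37.22429301]), np.float64(0.29172611519178204)) bore (array([472.71082409, 173.99013796,  28.69498792]), np.float64(0.28302572659471537))
rim (array([473.51906659, 174.0898037 ,  37.21520836]), np.float64(0.22180611353374502)) bore (array([473.3471641 , 174.46040613,  28.662002  ]), np.float64(0.29075723932006703))
(array([505.33536529, 329.40072004,  34.4305449 ]), np.float64(0.10382774385775662))
top (array([472.70420752, 173.35088962,  38.46193878]), np.float64(1.1984794705425514)) (array([502.68929007, 330.2717238 ,  34.59675525]), np.float64(0.45775858300183714))
```

View pics/w3.png

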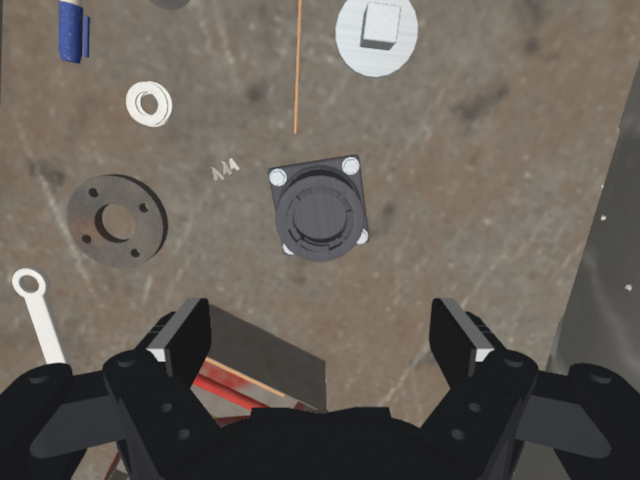

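Emit:
apply_moves:
  deltas:
    - {"offset":[0.65,3.1,0],"dr":[0,0,0.12],"hand":-1}
    - {"offset":[0.65,3.1,0],"dr":[0,0,0.12],"hand":-1}
    - {"offset":[0.65,3.1,0],"dr":[0,0,0.12],"hand":-1}
    - {"offset":[0.65,3.1,0],"dr":[0,0,0.12],"hand":-1}
    - {"offset":[0.65,3.1,0],"dr":[0,0,0.12],"hand":-0.6}
    - {"offset":[0,0,-1],"dr":[0,0,0.12],"hand":-0.6}
    - {"offset":[0,0,-2],"dr":[0,0,0.12],"hand":-0.6}
    - {"offset":[0,0,-2],"dr":[0,0,0.12],"hand":-0.6}
    - {"offset":[0,0,-1],"dr":[0,0,0.12],"hand":-0.6}
    - {"offset":[0,0,0],"dr":[0,0,0.12],"hand":-0.6}
    - {"offset":[0,0,0],"dr":[0,0,0.12],"hand":-0.6}
    - {"offset":[0,0,0],"dr":[0,0,0.12],"hand":-0.6}

```text
t: 5.22
eef_pos: [505.0, 328.7, 187.7]
eef_rot: [-3.141, -0.001, 3.127]
contact_force: [-0.6, -0.1, 0.0]
finger_gap: 68.4
```

Run:
```python
from fit import *
import pickle
f=robot.grab_frame("wrist");pickle.dump(f,open("w4.pkl","wb"));s=robot.state();print(s["eef_pos"],s["eef_rot"],s["t"])
cv2.imwrite("pics/w4.png",f["pixels"])
print(edgefit(f,(505.3,329.8),29,35,w=3))
a=robot.grab_frame("scene")["pixels"];b=robot.grab_frame("top")["pixels"]
cv2.imwrite("pics/c4.png",np.hstack([cv2.resize(a,(400,300)),cv2.resize(b,(400,300))]))
```

```text
[505.14058316 328.75378706 187.96080508] [-3.14147009e+00 -2.76869558e-04  3.13202078e+00] 5.2667
(array([505.32229814, 329.96229001,  34.35719054]), np.float64(0.10018988143864149))
```

View pics/w4.png

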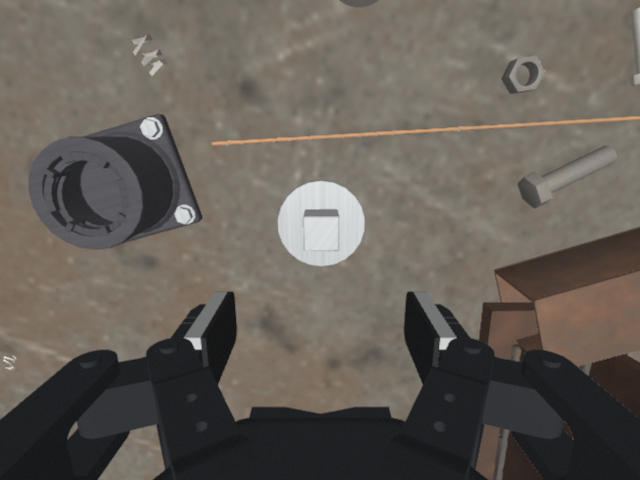

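View pics/c4.png

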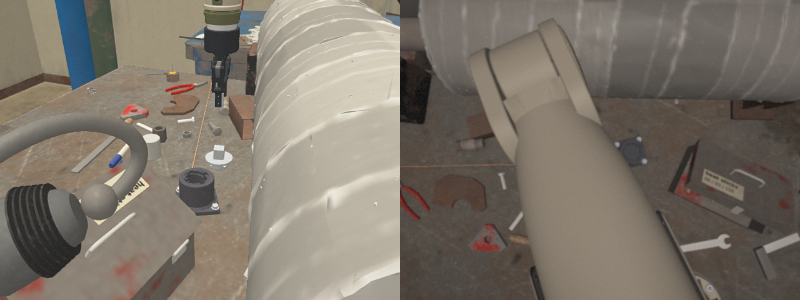

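Emit:
apply_moves:
  deltas:
    - {"offset":[0.02,0.06,-1.5],"dr":[0,0,0.006],"hand":-0.6}
    - {"offset":[0,0.06,-2.5],"dr":[0,0,0],"hand":-0.6}
    - {"offset":[0,0,-2.5],"dr":[0,0,0],"hand":-0.6}
    - {"offset":[0,0,0],"dr":[0,0,0],"hand":-0.6}

```text
t: 5.7
eef_pos: [502.4, 328.6, 118.6]
eef_rot: [-3.138, -0.007, 3.123]
contact_force: [-0.3, -0.2, -1.0]
finger_gap: 68.3
```

Run:
```python
from fit import *
import pickle
s=robot.state();print(s["eef_pos"],s["eef_rot"],s["t"],s["qpos"])
a=robot.grab_frame("scene")["pixels"]
cv2.imwrite("pics/s5.png",a)
```

```text
[502.37406495 328.64252408 118.56377229] [-3.13812403 -0.00697056  3.12309238] 5.7 [ 4.45638852e-01  4.33624156e-01 -1.02722408e-01  1.04223562e+00
  1.86900136e-05  4.64126962e-01]
```

View pics/s5.png

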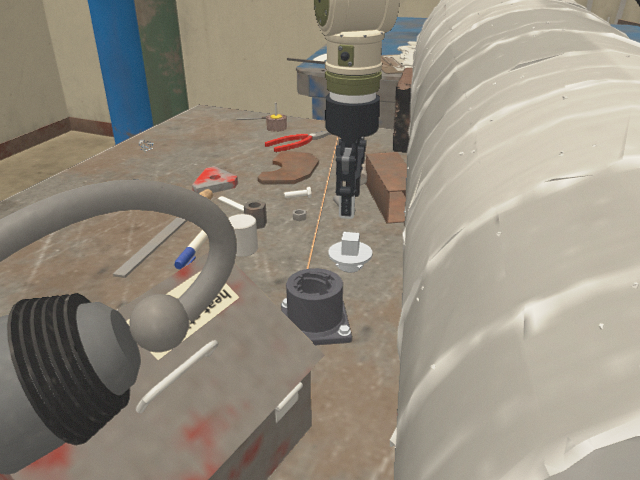

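Emit:
apply_moves:
  deltas:
    - {"offset":[0,0,0],"dr":[0,0,0],"hand":-0.6}
    - {"offset":[0,0,0],"dr":[0,0,0],"hand":-0.6}

```text
t: 5.92
eef_pos: [506.1, 330.6, 125.1]
eef_rot: [3.14, 0.002, 3.125]
contact_force: [0.4, -0.2, 1.2]
finger_gap: 68.6
```

Run:
```python
from fit import *
import pickle
s=robot.state();print({k:np.round(v,4) for k,v in s.items()})
f=robot.grab_frame("wrist");pickle.dump(f,open("w5.pkl","wb"))
cv2.imwrite("pics/w5.png",f["pixels"])
print(edgefit(f,(505.3,329.8),29,35,w=3),proj(f,[505,330,57]))
```

```text
{'t': np.float64(5.9167), 'qpos': array([ 4.458e-01,  4.284e-01, -9.380e-02,  1.046e+00,  1.000e-04,
        4.625e-01]), 'joint_vel': array([-0.0005, -0.0079,  0.0057, -0.0065,  0.001 , -0.0043]), 'tau': array([-3.00000e-04, -5.13926e+01,  2.71726e+01,  5.60000e-02,
       -4.00000e-04,  1.09000e-02]), 'eef_pos': array([506.1069, 330.5521, 125.0794]), 'eef_rot': array([3.1404e+00, 2.3000e-03, 3.1249e+00]), 'contact_force': array([ 0.3974, -0.188 ,  1.2456]), 'ft_torque': array([-0.0191,  0.0667, -0.0117]), 'finger_gap': np.float64(68.5894)}
(array([505.19868345, 330.04028234,  34.33235481]), np.float64(0.09979101721539863)) [317.51459439 260.52651519]
```

View pics/w5.png

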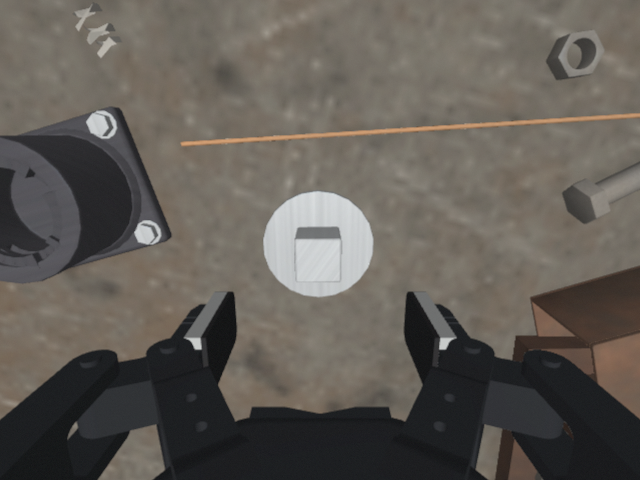

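Emit:
apply_moves:
  deltas:
    - {"offset":[0,0,-1],"dr":[0,0,0],"hand":-0.6}
    - {"offset":[0,0,-1.8],"dr":[0,0,0],"hand":-0.6}
    - {"offset":[0,0,-1.8],"dr":[0,0,0],"hand":-0.5}
    - {"offset":[0,0,-1.2],"dr":[0,0,0.01],"hand":-0.4}
    - {"offset":[0,0,-0.8],"dr":[0,0,0],"hand":-0.4}
    - {"offset":[0,0,-0.4],"dr":[0,0,0],"hand":-0.4}
    - {"offset":[0,0,-0.3],"dr":[0,0,0],"hand":-0.4}
    - {"offset":[0,0,0],"dr":[0,0,0],"hand":-0.4}
    - {"offset":[0,0,0],"dr":[0,0,0],"hand":-0.4}
    - {"offset":[0,0,0],"dr":[0,0,0],"hand":-0.4}

```text
t: 6.8
eef_pos: [505.7, 330.3, 51.2]
eef_rot: [3.141, 0.001, 3.136]
contact_force: [-0.6, -0.2, 1.0]
finger_gap: 59.9
```

Run:
```python
from fit import *
import pickle
s=robot.state();print({k:np.round(v,4) for k,v in s.items()})
f=robot.grab_frame("wrist");pickle.dump(f,open("w6.pkl","wb"))
a=f["pixels"]
b=robot.grab_frame("scene")["pixels"]
cv2.imwrite("pics/w6.png",np.hstack([a[150:450,120:520],cv2.resize(b[0:300,200:600],(400,300))]))
print(edgefit(f,(505.3,329.8),29,35,w=3,ang=np.r_[90:270:3]),proj(f,[505,330,57]))
```

```text
{'t': np.float64(6.8), 'qpos': array([ 0.4458,  0.4926, -0.19  ,  0.8867,  0.    ,  0.4517]), 'joint_vel': array([ 0.0012, -0.0028, -0.0011, -0.0014,  0.0003,  0.0001]), 'tau': array([-2.70000e-03, -5.33248e+01,  2.55666e+01,  2.00000e-03,
       -2.00000e-04,  1.20000e-03]), 'eef_pos': array([505.6553, 330.349 ,  51.1848]), 'eef_rot': array([3.1409e+00, 1.4000e-03, 3.1357e+00]), 'contact_force': array([-0.6315, -0.1588,  0.9869]), 'ft_torque': array([ 0.012 ,  0.0292, -0.002 ]), 'finger_gap': np.float64(59.869)}
(array([504.72277719, 330.1031796 ,  34.10566246]), np.float64(0.0988144994858331)) [316.7438216  329.86860909]
```

View pics/w6.png

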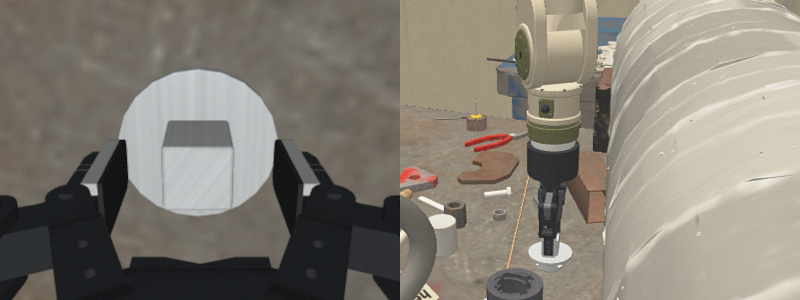

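Emit:
apply_moves:
  deltas:
    - {"offset":[-0.05,0,-0.05],"dr":[0,0,0.005],"hand":0}
    - {"offset":[0,0,0],"dr":[0,0,0],"hand":0.2}
    - {"offset":[0,0,0],"dr":[0,0,0],"hand":1}
    - {"offset":[0,0,0],"dr":[0,0,0],"hand":1}
    - {"offset":[0,0,0],"dr":[0,0,0],"hand":1}
    - {"offset":[0,0,0],"dr":[0,0,0],"hand":1}
    - {"offset":[0,0,0],"dr":[0,0,0],"hand":1}
    - {"offset":[0,0,0],"dr":[0,0,0],"hand":1}
  newtons: 70

```text
t: 7.57
eef_pos: [504.7, 330.1, 50.2]
eef_rot: [3.141, 0.0, 3.141]
contact_force: [-0.6, -1.0, 5.2]
finger_gap: 24.9
```

Run:
```python
from fit import *
import pickle
s=robot.state();print({k:np.round(v,4) for k,v in s.items()})
f=robot.grab_frame("wrist");pickle.dump(f,open("w7.pkl","wb"))
a=f["pixels"]
cv2.imwrite("pics/w7.png",a[150:450,120:520])
print(edgefit(f,(505.3,329.8),29,35,w=3,ang=np.r_[90:270:3]))
```

```text
{'t': np.float64(7.5667), 'qpos': array([ 0.4461,  0.4928, -0.1925,  0.885 , -0.    ,  0.447 ]), 'joint_vel': array([-0.0012, -0.0007,  0.0008,  0.0001,  0.0008, -0.0017]), 'tau': array([ 2.93100e-01, -5.08841e+01,  2.47842e+01, -5.52200e-01,
        1.39900e-01,  8.40000e-03]), 'eef_pos': array([504.7367, 330.0809,  50.1749]), 'eef_rot': array([3.1414e+00, 5.0000e-04, 3.1407e+00]), 'contact_force': array([-0.6082, -1.03  ,  5.1918]), 'ft_torque': array([-0.2266,  0.2188,  0.0266]), 'finger_gap': np.float64(24.9168)}
(array([504.97770974, 330.57503217,  34.16917667]), np.float64(0.09949666009499225))
```

View pics/w7.png

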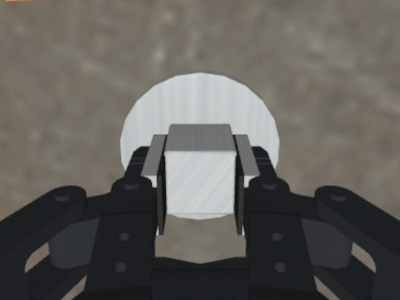

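Emit:
apply_moves:
  deltas:
    - {"offset":[0,0,0.5],"dr":[0,0,0],"hand":1}
    - {"offset":[0,0,1.5],"dr":[0,0,0],"hand":1}
    - {"offset":[0,0,2.5],"dr":[0,0,0],"hand":1}
    - {"offset":[0,-0.5,2.5],"dr":[0,0,0],"hand":1}
    - {"offset":[-0.3,-1.5,2],"dr":[0,0,-0.05],"hand":1}
    - {"offset":[-0.6,-2.7,1],"dr":[0,0,-0.1],"hand":1}
    - {"offset":[-0.6,-2.7,0],"dr":[0,0,-0.12],"hand":1}
    - {"offset":[-0.6,-2.7,0],"dr":[0,0,-0.12],"hand":1}
    - {"offset":[-0.5,-2.7,0],"dr":[0,0,-0.12],"hand":1}
    - {"offset":[-0.4,-1.9,0],"dr":[0,0,-0.12],"hand":1}
    - {"offset":[-0.15,-0.9,0],"dr":[0,0,-0.12],"hand":1}
    - {"offset":[0,0,0],"dr":[0,0,0],"hand":1}

```text
t: 8.62
eef_pos: [471.8, 172.2, 149.1]
eef_rot: [-3.139, -0.001, 2.385]
contact_force: [0.7, 0.6, -2.5]
finger_gap: 24.4
```

Emit:
apply_moves:
  deltas:
    - {"offset":[0,0,0],"dr":[0,0,0],"hand":1}
    - {"offset":[0,0,0],"dr":[0,0,0],"hand":1}
    - {"offset":[0,0,0],"dr":[0,0,0],"hand":1}

```text
t: 8.87
eef_pos: [473.1, 174.8, 149.6]
eef_rot: [3.141, -0.0, 2.394]
contact_force: [0.5, 0.1, -4.1]
finger_gap: 24.5
```

Run:
```python
from fit import *
import pickle
s=robot.state();print({k:np.round(v,4) for k,v in s.items()})
f=robot.grab_frame("wrist");pickle.dump(f,open("w8.pkl","wb"))
g=robot.grab_frame("scene");pickle.dump(g,open("s8.pkl","wb"))
cv2.imwrite("pics/w8.png",np.hstack([f["pixels"][150:450,120:520],cv2.resize(g["pixels"][170:350,230:430],(400,360))[:300]]))
```

```text
{'t': np.float64(8.8667), 'qpos': array([ 1.9440e-01,  2.3150e-01, -3.1300e-01,  1.0264e+00,  3.0000e-04,
        9.4250e-01]), 'joint_vel': array([ 0.0031, -0.0002,  0.002 ,  0.0004, -0.001 ,  0.0067]), 'tau': array([-2.67800e-01, -4.28368e+01,  2.87456e+01,  2.15000e-02,
       -1.16000e-02, -1.50000e-02]), 'eef_pos': array([473.144 , 174.8065, 149.5991]), 'eef_rot': array([ 3.1415e+00, -3.0000e-04,  2.3935e+00]), 'contact_force': array([ 0.4737,  0.1493, -4.0507]), 'ft_torque': array([ 0.0311, -0.0135, -0.0384]), 'finger_gap': np.float64(24.5427)}
```

View pics/w8.png

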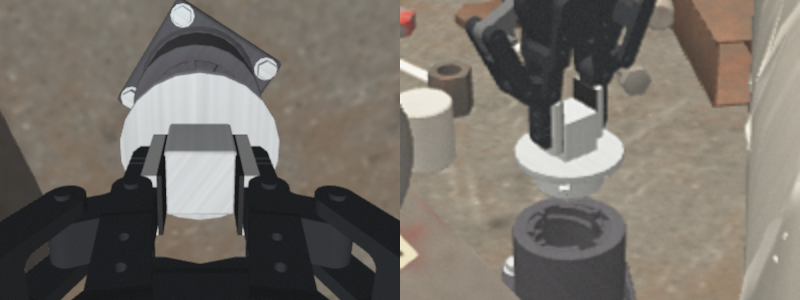

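Run:
```python
from fit import *
import pickle
f=pickle.load(open("w8.pkl","rb"))
a=np.r_[97:177:2]
print(edgefit(f,(473.3,174),70,37.3,w=3,ang=a), edgefit(f,(473.3,174),0+70,37.3,w=1.5,ang=a))
# flange: z of top = head-14 ; head z=149.6-7.2=142.4
print(edgefit(f,(473.3,174),128.4,35,w=3,ang=np.r_[60:215:3]))
g=pickle.load(open("s8.pkl","rb"))
print(edgefit(g,(473.3,174),128.4,35,w=4,ang=np.r_[180:360:4]))
print(edgefit(g,(473.3,174),70,38,w=4,ang=np.r_[180:360:4]))
```

```text
(array([473.06162424, 174.04581353,  37.3094393 ]), np.float64(0.09442051280753105)) (array([473.03829902, 174.08423675,  37.26660441]), np.float64(0.09433872630063078))
(array([473.28585324, 175.71973033,  34.13357104]), np.float64(0.09747014843276247))
(array([472.96713738, 173.49710979,  34.56482705]), np.float64(0.2992220471963378))
(array([472.36939545, 173.31961132,  38.79171147]), np.float64(0.4691194813046309))
```

Emit:
apply_moves:
  deltas:
    - {"offset":[0,0,-0.6],"dr":[0,0,0],"hand":1}
    - {"offset":[0,0,-0.9],"dr":[0,0,0],"hand":1}
    - {"offset":[0,0,-0.8],"dr":[0,0,0],"hand":1}
    - {"offset":[0,0,-0.5],"dr":[0,0,0],"hand":1}
    - {"offset":[0,0,-0.3],"dr":[0,0,0],"hand":1}
    - {"offset":[0,0,-0.2],"dr":[0,0,0],"hand":1}
    - {"offset":[0,0,0],"dr":[0,0,0],"hand":1}
    - {"offset":[0,0,0],"dr":[0,0,0],"hand":1}
    - {"offset":[0,0,0],"dr":[0,0,0],"hand":1}

```text
t: 9.72
eef_pos: [473.3, 174.1, 117.1]
eef_rot: [3.141, 0.0, 2.391]
contact_force: [0.6, -0.4, -3.4]
finger_gap: 24.6
```

```bash
cat > st.py <<'E'
from h import *
s=robot.state();print({k:np.round(s[k],3).tolist() for k in ("t","eef_pos","eef_rot","contact_force","ft_torque","finger_gap")})
E
python3 st.py
```

```text
{'t': 9.717, 'eef_pos': [473.345, 174.122, 117.145], 'eef_rot': [3.141, 0.0, 2.391], 'contact_force': [0.628, -0.409, -3.393], 'ft_torque': [-0.023, -0.028, -0.033], 'finger_gap': 24.603}
```

Emit:
apply_moves:
  deltas:
    - {"offset":[0,0,-0.1],"dr":[0,0,0],"hand":1}
    - {"offset":[0,0,-0.1],"dr":[0,0,0],"hand":1}
    - {"offset":[0,0,-0.1],"dr":[0,0,0],"hand":1}
    - {"offset":[0,0,0],"dr":[0,0,0],"hand":1}

```text
t: 10.05
eef_pos: [473.0, 174.0, 113.7]
eef_rot: [3.142, -0.0, 2.391]
contact_force: [-0.0, -0.8, -2.3]
finger_gap: 24.7
```

Emit:
apply_moves:
  deltas:
    - {"offset":[0,0,-0.06],"dr":[0,0,0],"hand":1}
    - {"offset":[0,0,-0.06],"dr":[0,0,0],"hand":1}
    - {"offset":[0,0,-0.03],"dr":[0,0,0],"hand":1}

```text
t: 10.3
eef_pos: [473.0, 174.1, 112.2]
eef_rot: [3.142, -0.0, 2.391]
contact_force: [-0.0, 0.1, -3.2]
finger_gap: 24.5
```

Emit:
apply_moves:
  deltas:
    - {"offset":[0,0,-0.05],"dr":[0,0,0],"hand":1}
    - {"offset":[0,0,-0.05],"dr":[0,0,0],"hand":1}

```text
t: 10.47
eef_pos: [473.1, 174.1, 111.3]
eef_rot: [3.141, -0.0, 2.391]
contact_force: [0.1, -0.2, -2.9]
finger_gap: 24.9
```

Emit:
apply_moves:
  deltas:
    - {"offset":[0,0,-0.05],"dr":[0,0,0],"hand":1}
    - {"offset":[0,0,-0.05],"dr":[0,0,0],"hand":1}

```text
t: 10.63
eef_pos: [473.1, 174.1, 110.3]
eef_rot: [3.141, 0.0, 2.391]
contact_force: [-0.7, -0.8, -3.4]
finger_gap: 24.7
```

Emit:
apply_moves:
  deltas:
    - {"offset":[0,0,-0.04],"dr":[0,0,0],"hand":1}
    - {"offset":[0,0,-0.03],"dr":[0,0,0],"hand":1}

```text
t: 10.8
eef_pos: [473.0, 174.1, 109.6]
eef_rot: [3.142, -0.0, 2.391]
contact_force: [0.2, -0.4, -2.8]
finger_gap: 25.0
```

Emit:
apply_moves:
  deltas:
    - {"offset":[0,0,-0.04],"dr":[0,0,0],"hand":1}
    - {"offset":[0,0,-0.03],"dr":[0,0,0],"hand":1}

```text
t: 10.97
eef_pos: [473.0, 174.1, 108.9]
eef_rot: [3.142, 0.0, 2.391]
contact_force: [-1.2, 0.3, -3.3]
finger_gap: 25.1
```

Emit:
apply_moves:
  deltas:
    - {"offset":[0,0,-0.03],"dr":[0,0,0],"hand":1}
    - {"offset":[0,0,-0.03],"dr":[0,0,0],"hand":1}

```text
t: 11.13
eef_pos: [473.1, 174.1, 108.3]
eef_rot: [3.141, 0.0, 2.391]
contact_force: [-1.3, 1.1, -1.2]
finger_gap: 24.8
```

Emit:
apply_moves:
  deltas:
    - {"offset":[0,0,-0.03],"dr":[0,0,0],"hand":1}
    - {"offset":[0,0,-0.03],"dr":[0,0,0],"hand":1}

```text
t: 11.3
eef_pos: [473.1, 174.1, 108.1]
eef_rot: [3.141, 0.0, 2.391]
contact_force: [-1.9, -0.7, 3.7]
finger_gap: 25.0
```

Emit:
apply_moves:
  deltas:
    - {"offset":[0,0,-0.03],"dr":[0,0,0],"hand":1}
    - {"offset":[0,0,-0.03],"dr":[0,0,0],"hand":1}

```text
t: 11.47
eef_pos: [473.1, 174.1, 108.0]
eef_rot: [3.141, 0.0, 2.391]
contact_force: [-3.6, -1.5, 8.6]
finger_gap: 24.8
```

Emit:
apply_moves:
  deltas:
    - {"offset":[0,0,0],"dr":[0,0,0.04],"hand":1}
    - {"offset":[0,0,0],"dr":[0,0,0.04],"hand":1}
    - {"offset":[0,0,0],"dr":[0,0,0.04],"hand":1}

```text
t: 11.72
eef_pos: [473.6, 173.4, 108.2]
eef_rot: [-3.141, 0.002, 2.512]
contact_force: [-2.5, -4.0, 8.1]
finger_gap: 24.8
```

Emit:
apply_moves:
  deltas:
    - {"offset":[0,0,0],"dr":[0,0,0.04],"hand":1}
    - {"offset":[0,0,0],"dr":[0,0,0.04],"hand":1}
    - {"offset":[0,0,0],"dr":[0,0,0.04],"hand":1}

```text
t: 11.97
eef_pos: [473.6, 173.2, 108.6]
eef_rot: [-3.141, 0.002, 2.631]
contact_force: [-3.3, -5.1, 10.2]
finger_gap: 24.7
```

Emit:
apply_moves:
  deltas:
    - {"offset":[0,0,0],"dr":[0,0,0.04],"hand":1}
    - {"offset":[0,0,0],"dr":[0,0,0.04],"hand":1}
    - {"offset":[0,0,0],"dr":[0,0,0.04],"hand":1}

```text
t: 12.22
eef_pos: [473.6, 173.1, 108.8]
eef_rot: [-3.141, 0.003, 2.751]
contact_force: [-4.3, -4.6, 12.6]
finger_gap: 24.9
```

Emit:
apply_moves:
  deltas:
    - {"offset":[0,0,0],"dr":[0,0,0.03],"hand":1}
    - {"offset":[0,0,0],"dr":[0,0,0.03],"hand":1}

```text
t: 12.38
eef_pos: [473.6, 173.1, 108.9]
eef_rot: [-3.14, 0.003, 2.811]
contact_force: [-4.5, -5.4, 12.5]
finger_gap: 24.7
```

Emit:
apply_moves:
  deltas:
    - {"offset":[0,0,0],"dr":[0,0,0.03],"hand":1}
    - {"offset":[0,0,0],"dr":[0,0,0.03],"hand":1}

```text
t: 12.55
eef_pos: [473.4, 172.9, 108.8]
eef_rot: [-3.14, 0.002, 2.87]
contact_force: [-4.4, -5.3, 11.8]
finger_gap: 24.7
```

Emit:
apply_moves:
  deltas:
    - {"offset":[-0.02,-0.03,0],"dr":[0,0,0.03],"hand":1}
    - {"offset":[-0.02,-0.03,0],"dr":[0,0,0.03],"hand":1}

```text
t: 12.72
eef_pos: [473.0, 173.1, 107.9]
eef_rot: [-3.141, 0.001, 2.932]
contact_force: [-0.2, 0.7, -3.3]
finger_gap: 24.8
```

Emit:
apply_moves:
  deltas:
    - {"offset":[0,0,0],"dr":[0,0,0.03],"hand":1}
    - {"offset":[0,0,0],"dr":[0,0,0.03],"hand":1}

```text
t: 12.88
eef_pos: [472.6, 173.4, 107.0]
eef_rot: [3.141, -0.0, 2.992]
contact_force: [-0.4, -0.8, -2.4]
finger_gap: 24.8
```

Emit:
apply_moves:
  deltas:
    - {"offset":[0,0,-0.06],"dr":[0,0,0],"hand":1}
    - {"offset":[0,0,-0.06],"dr":[0,0,0],"hand":1}
    - {"offset":[0,0,-0.06],"dr":[0,0,0],"hand":1}
    - {"offset":[0,0,-0.06],"dr":[0,0,0],"hand":1}

```text
t: 13.22
eef_pos: [472.6, 173.5, 104.5]
eef_rot: [3.142, -0.0, 2.99]
contact_force: [-0.5, 0.1, -3.0]
finger_gap: 24.7
```

Emit:
apply_moves:
  deltas:
    - {"offset":[0,0,-0.04],"dr":[0,0,0],"hand":1}
    - {"offset":[0,0,-0.04],"dr":[0,0,0],"hand":1}
    - {"offset":[0,0,-0.04],"dr":[0,0,0],"hand":1}

```text
t: 13.47
eef_pos: [472.6, 173.5, 103.4]
eef_rot: [3.142, -0.0, 2.991]
contact_force: [-0.2, -0.1, -1.8]
finger_gap: 24.5
```

Emit:
apply_moves:
  deltas:
    - {"offset":[0,0,-0.03],"dr":[0,0,0],"hand":1}
    - {"offset":[0,0,-0.03],"dr":[0,0,0],"hand":1}

```text
t: 13.63
eef_pos: [472.6, 173.5, 102.9]
eef_rot: [3.141, -0.0, 2.991]
contact_force: [-0.6, 1.2, -3.0]
finger_gap: 24.5
```

Emit:
apply_moves:
  deltas:
    - {"offset":[0,0,-0.03],"dr":[0,0,0],"hand":1}
    - {"offset":[0,0,-0.03],"dr":[0,0,0],"hand":1}

```text
t: 13.8
eef_pos: [472.7, 173.5, 102.3]
eef_rot: [3.141, 0.0, 2.991]
contact_force: [-0.2, 0.2, -2.6]
finger_gap: 24.7
```

Emit:
apply_moves:
  deltas:
    - {"offset":[0,0,-0.03],"dr":[0,0,0],"hand":1}
    - {"offset":[0,0,-0.03],"dr":[0,0,0],"hand":1}

```text
t: 13.97
eef_pos: [472.7, 173.5, 101.7]
eef_rot: [3.141, 0.0, 2.991]
contact_force: [-0.8, -0.4, -0.2]
finger_gap: 24.7
```

Emit:
apply_moves:
  deltas:
    - {"offset":[0,0,-0.03],"dr":[0,0,0],"hand":1}
    - {"offset":[0,0,-0.03],"dr":[0,0,0],"hand":1}

```text
t: 14.13
eef_pos: [472.7, 173.5, 101.6]
eef_rot: [3.141, 0.0, 2.991]
contact_force: [-2.3, -0.6, 6.1]
finger_gap: 24.5
```

Emit:
apply_moves:
  deltas:
    - {"offset":[0,0,-0.01],"dr":[0,0,-0.04],"hand":1}
    - {"offset":[0,0,-0.024],"dr":[0,0,-0.04],"hand":1}
    - {"offset":[0,0,-0.024],"dr":[0,0,-0.04],"hand":1}

```text
t: 14.38
eef_pos: [473.0, 173.8, 101.0]
eef_rot: [3.141, 0.001, 2.869]
contact_force: [-0.3, 1.0, 1.0]
finger_gap: 24.6
```

Emit:
apply_moves:
  deltas:
    - {"offset":[0,0,-0.024],"dr":[0,0,-0.04],"hand":1}
    - {"offset":[0,0,-0.024],"dr":[0,0,-0.04],"hand":1}
    - {"offset":[0,0,-0.024],"dr":[0,0,-0.04],"hand":1}

```text
t: 14.63
eef_pos: [472.8, 174.0, 100.3]
eef_rot: [3.14, 0.0, 2.749]
contact_force: [-2.1, 1.2, 2.1]
finger_gap: 24.5
```

```bash
python3 st.py
```

```text
{'t': 14.633, 'eef_pos': [472.756, 173.953, 100.313], 'eef_rot': [3.14, 0.0, 2.749], 'contact_force': [-2.098, 1.185, 2.071], 'ft_torque': [0.323, 0.336, 0.056], 'finger_gap': 24.484}
```

Emit:
apply_moves:
  deltas:
    - {"offset":[0,0,-0.024],"dr":[0,0,-0.04],"hand":1}
    - {"offset":[0,0,-0.024],"dr":[0,0,-0.04],"hand":1}
    - {"offset":[0,0,-0.024],"dr":[0,0,-0.04],"hand":1}
    - {"offset":[0,0,-0.024],"dr":[0,0,-0.04],"hand":1}

```text
t: 14.97
eef_pos: [472.8, 174.0, 99.4]
eef_rot: [3.14, -0.0, 2.589]
contact_force: [-1.5, 1.1, 2.7]
finger_gap: 24.4
```

Emit:
apply_moves:
  deltas:
    - {"offset":[0,0,-0.024],"dr":[0,0,-0.04],"hand":1}
    - {"offset":[0,0,-0.024],"dr":[0,0,-0.04],"hand":1}
    - {"offset":[0,0,-0.024],"dr":[0,0,-0.04],"hand":1}

```text
t: 15.22
eef_pos: [472.9, 173.9, 98.7]
eef_rot: [3.14, -0.0, 2.469]
contact_force: [-1.5, 2.1, 1.0]
finger_gap: 24.6
```

```bash
python3 st.py
```

```text
{'t': 15.217, 'eef_pos': [472.862, 173.942, 98.662], 'eef_rot': [3.14, -0.0, 2.469], 'contact_force': [-1.47, 2.062, 1.034], 'ft_torque': [0.304, 0.3, 0.049], 'finger_gap': 24.608}
```

Emit:
apply_moves:
  deltas:
    - {"offset":[0,0,-0.018],"dr":[0,0,-0.03],"hand":1}
    - {"offset":[0,0,-0.018],"dr":[0,0,-0.03],"hand":1}

```text
t: 15.38
eef_pos: [472.9, 174.0, 98.3]
eef_rot: [3.14, -0.0, 2.41]
contact_force: [-1.7, 1.5, 1.5]
finger_gap: 24.5
```

```bash
python3 st.py
```

```text
{'t': 15.383, 'eef_pos': [472.945, 173.986, 98.319], 'eef_rot': [3.14, -0.0, 2.41], 'contact_force': [-1.748, 1.46, 1.538], 'ft_torque': [0.293, 0.211, 0.068], 'finger_gap': 24.488}
```

Emit:
apply_moves:
  deltas:
    - {"offset":[0,0,-0.018],"dr":[0,0,-0.03],"hand":1}
    - {"offset":[0,0,-0.018],"dr":[0,0,-0.03],"hand":1}

```text
t: 15.55
eef_pos: [473.1, 174.0, 97.9]
eef_rot: [3.14, 0.0, 2.35]
contact_force: [-1.2, 1.8, 0.4]
finger_gap: 24.9
```

```bash
python3 st.py
```

```text
{'t': 15.55, 'eef_pos': [473.081, 173.97, 97.945], 'eef_rot': [3.14, 0.0, 2.35], 'contact_force': [-1.21, 1.763, 0.39], 'ft_torque': [0.288, 0.095, 0.024], 'finger_gap': 24.866}
```

Emit:
apply_moves:
  deltas:
    - {"offset":[0,0,-0.015],"dr":[0,0,-0.025],"hand":1}
    - {"offset":[0,0,-0.015],"dr":[0,0,-0.025],"hand":1}

```text
t: 15.72
eef_pos: [473.1, 173.9, 97.7]
eef_rot: [3.14, 0.0, 2.3]
contact_force: [-1.0, 1.1, 0.9]
finger_gap: 24.7
```

```bash
python3 st.py
```

```text
{'t': 15.717, 'eef_pos': [473.144, 173.92, 97.661], 'eef_rot': [3.14, 0.0, 2.3], 'contact_force': [-1.01, 1.142, 0.899], 'ft_torque': [0.264, 0.117, 0.074], 'finger_gap': 24.723}
```

Emit:
apply_moves:
  deltas:
    - {"offset":[0,0,-0.012],"dr":[0,0,-0.02],"hand":1}
    - {"offset":[0,0,-0.012],"dr":[0,0,-0.02],"hand":1}

```text
t: 15.88
eef_pos: [473.1, 173.9, 97.4]
eef_rot: [3.14, 0.0, 2.26]
contact_force: [-1.1, 2.9, 2.1]
finger_gap: 24.9
```

```bash
python3 st.py
```

```text
{'t': 15.883, 'eef_pos': [473.079, 173.879, 97.378], 'eef_rot': [3.14, 0.0, 2.26], 'contact_force': [-1.066, 2.876, 2.093], 'ft_torque': [0.367, 0.174, 0.073], 'finger_gap': 24.87}
```

Emit:
apply_moves:
  deltas:
    - {"offset":[0,0,-0.012],"dr":[0,0,-0.02],"hand":1}
    - {"offset":[0,0,-0.012],"dr":[0,0,-0.02],"hand":1}

```text
t: 16.05
eef_pos: [472.9, 174.0, 97.2]
eef_rot: [3.14, -0.0, 2.22]
contact_force: [-2.8, 2.2, 7.5]
finger_gap: 25.0
```

```bash
python3 st.py
```

```text
{'t': 16.05, 'eef_pos': [472.925, 173.984, 97.237], 'eef_rot': [3.14, -0.0, 2.22], 'contact_force': [-2.819, 2.245, 7.526], 'ft_torque': [0.615, 0.377, 0.204], 'finger_gap': 25.038}
```

Emit:
apply_moves:
  deltas:
    - {"offset":[0,0,-0.012],"dr":[0,0,-0.02],"hand":1}
    - {"offset":[0,0,-0.012],"dr":[0,0,-0.02],"hand":1}

```text
t: 16.22
eef_pos: [472.6, 174.1, 97.2]
eef_rot: [3.14, -0.001, 2.18]
contact_force: [-4.5, 2.8, 9.3]
finger_gap: 24.3
```

```bash
python3 st.py
```

```text
{'t': 16.217, 'eef_pos': [472.619, 174.093, 97.194], 'eef_rot': [3.14, -0.001, 2.18], 'contact_force': [-4.525, 2.843, 9.307], 'ft_torque': [0.71, 0.641, 0.336], 'finger_gap': 24.341}
```

Emit:
apply_moves:
  deltas:
    - {"offset":[0,0,0],"dr":[0,0,-0.02],"hand":1}
    - {"offset":[0,0,0],"dr":[0,0,-0.02],"hand":1}

```text
t: 16.38
eef_pos: [472.4, 174.1, 97.2]
eef_rot: [3.141, -0.001, 2.14]
contact_force: [-4.3, 2.6, 8.3]
finger_gap: 24.7
```

Run:
```python
from fit import *
import pickle
s=robot.state();print({k:np.round(s[k],3).tolist() for k in ("t","eef_pos","eef_rot","contact_force","ft_torque","finger_gap")})
g=robot.grab_frame("scene")
cv2.imwrite("pics/s9.png",cv2.resize(g["pixels"][190:350,230:430],None,fx=4,fy=3.7,interpolation=cv2.INTER_CUBIC))
```

```text
{'t': 16.383, 'eef_pos': [472.45, 174.071, 97.214], 'eef_rot': [3.141, -0.001, 2.14], 'contact_force': [-4.349, 2.588, 8.343], 'ft_torque': [0.63, 0.668, 0.345], 'finger_gap': 24.706}
```

View pics/s9.png

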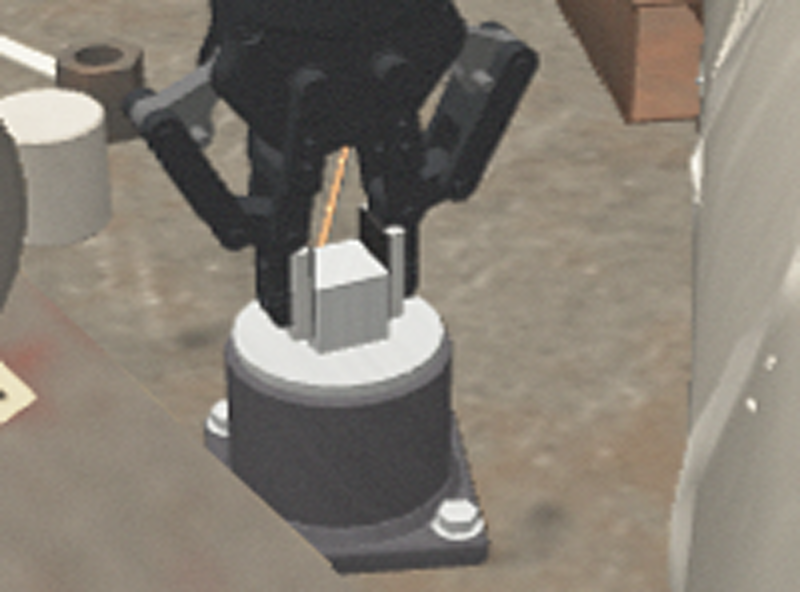

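Emit:
apply_moves:
  deltas:
    - {"offset":[0,0,0],"dr":[0,0,-0.02],"hand":1}
    - {"offset":[0,0,0],"dr":[0,0,-0.02],"hand":1}

```text
t: 16.6
eef_pos: [472.4, 174.0, 97.2]
eef_rot: [3.141, -0.001, 2.1]
contact_force: [-3.8, 2.5, 7.9]
finger_gap: 24.7
```

```bash
python3 st.py
```

```text
{'t': 16.6, 'eef_pos': [472.42, 174.04, 97.197], 'eef_rot': [3.141, -0.001, 2.1], 'contact_force': [-3.833, 2.47, 7.882], 'ft_torque': [0.555, 0.553, 0.471], 'finger_gap': 24.744}
```

Emit:
apply_moves:
  deltas:
    - {"offset":[0,0,0],"dr":[0,0,-0.02],"hand":1}
    - {"offset":[-0.04,0.03,0.08],"dr":[0,0,0],"hand":1}
    - {"offset":[0,0,0],"dr":[0,0,0],"hand":1}

```text
t: 16.85
eef_pos: [472.4, 174.0, 97.2]
eef_rot: [3.141, -0.0, 2.081]
contact_force: [-0.8, 1.5, 0.7]
finger_gap: 24.7
```

```bash
python3 st.py
```

```text
{'t': 16.85, 'eef_pos': [472.398, 173.966, 97.184], 'eef_rot': [3.141, -0.0, 2.081], 'contact_force': [-0.79, 1.5, 0.738], 'ft_torque': [0.573, -0.196, 0.174], 'finger_gap': 24.702}
```

Emit:
apply_moves:
  deltas:
    - {"offset":[0,0,0],"dr":[0,0,0],"hand":0.3}
    - {"offset":[0,0,0],"dr":[0,0,0],"hand":0.1}
    - {"offset":[0,0,0],"dr":[0,0,0],"hand":-0.2}
    - {"offset":[0,0,0],"dr":[0,0,0],"hand":-0.3}
    - {"offset":[0,0,0],"dr":[0,0,0],"hand":-0.3}
    - {"offset":[0,0,0],"dr":[0,0,0],"hand":-0.3}

```text
t: 17.35
eef_pos: [472.3, 173.7, 97.2]
eef_rot: [3.142, 0.0, 2.081]
contact_force: [0.2, -0.1, 0.2]
finger_gap: 55.8
```

Emit:
apply_moves:
  deltas:
    - {"offset":[0,0,0.3],"dr":[0,0,0],"hand":-0.3}
    - {"offset":[0,0,0.8],"dr":[0,0,0],"hand":-0.3}
    - {"offset":[0,0,1.5],"dr":[0,0,0],"hand":-0.3}
    - {"offset":[0,0,2],"dr":[0,0,0],"hand":-0.3}
    - {"offset":[0,0,2],"dr":[0,0,0],"hand":-0.3}
    - {"offset":[0,0,2],"dr":[0,0,0],"hand":-0.3}
    - {"offset":[0,0,1],"dr":[0,0,0],"hand":-0.3}
    - {"offset":[0,0,0],"dr":[0,0,0],"hand":-0.3}
    - {"offset":[0,0,0],"dr":[0,0,0],"hand":-0.3}

```text
t: 18.1
eef_pos: [472.6, 173.8, 193.6]
eef_rot: [3.14, 0.0, 2.081]
contact_force: [0.3, 0.6, -0.4]
finger_gap: 55.5
```

Run:
```python
from fit import *
import pickle
s=robot.state();print({k:np.round(s[k],3).tolist() for k in ("t","eef_pos","eef_rot","contact_force","ft_torque","finger_gap")})
g=robot.grab_frame("scene");f=robot.grab_frame("wrist")
cv2.imwrite("pics/s10.png",np.hstack([cv2.resize(g["pixels"][200:350,230:380],(400,400)),cv2.resize(f["pixels"][120:360,200:440],(400,400))]))
pickle.dump((g,f),open("fin.pkl","wb"))
# flange fit at z=76 & rim at 70
print(edgefit(f,(473,174),76,35,w=2.5),edgefit(g,(472,174),76,35,w=3,ang=np.r_[180:360:4]))
```

```text
{'t': 18.1, 'eef_pos': [472.608, 173.848, 193.566], 'eef_rot': [3.14, 0.0, 2.081], 'contact_force': [0.254, 0.573, -0.43], 'ft_torque': [-0.033, -0.0, 0.0], 'finger_gap': 55.508}
(array([472.96466105, 174.65123908,  34.36049967]), np.float64(0.09832447678188672)) (array([472.18369603, 171.80498975,  34.35636286]), np.float64(0.2059042258704551))
```

View pics/s10.png

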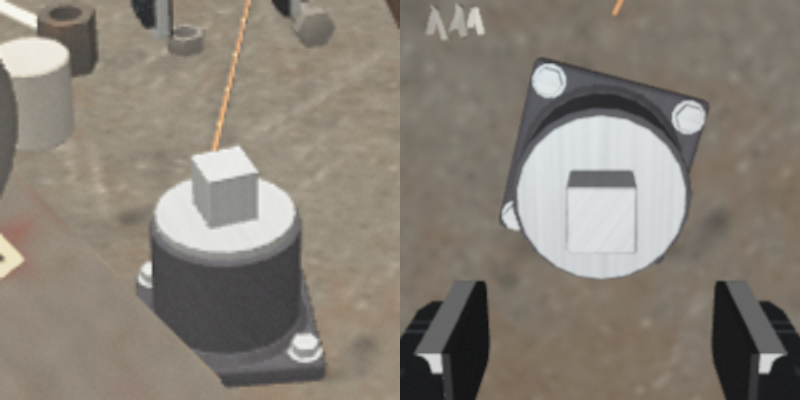

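```bash
python3 -c "
from rig import robot
print(robot.job_done()); print(robot.state()['t'])"
```

```text
the job is handed in; nothing more can be done
None
the job is handed in; nothing more can be done
```

The plug is screwed into the port with its flange home on the rim. It was let go and the job handed in at about 18 s of the 58 s allowed.

- **Set on the mouth:** I gripped the head on its flats and put the lugs down on the thread's ramp. The head stood about 31 mm above the rim, inside the 29–33 mm given.
- **Back off:** I turned it counter-clockwise about 29°, and the head rose about 0.8 mm up the ramp. The upward push then vanished, so it had dropped into the starts; I lowered it gently until it touched at about 24.5 mm (23.5–26 mm given).
- **Run in:** I turned it clockwise at about 6 mm per radian. The height stopped changing at about 20 mm after roughly 44°. I turned about 8° more to take up slack, with the last torque read under that turn at 0.47 N m.
- **Forces:** The readings I took at the wrist were about 15 N at most, and most were under 10 N. The moves report force only at their end, so short peaks in between were not seen.
- **Release:** I unloaded the tool to near zero before opening the fingers, then lifted about 96 mm clear.

**Last checks:** The scene and wrist pictures show the flange flush and centred on the rim with no gap, and the force on the gripper is about zero.

**Disagreements:**
- The two cameras' fits of the seated flange differ by about 3 mm in y, somewhat more than the stated 2 mm calibration would explain for one camera.
- I did not confirm by feel that the thread's axial slack was fully taken up. The seating rests on the height reading and the pictures.

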